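# Find the 12.5 mm drive by its thickness and seat it in the dock

## Robot

A 6-joint arm with a two-finger parallel gripper is mounted at the origin on a cart in front of the work surface, level with it; the furniture and walls round the work are solid. World frame = base frame: x ahead of the robot, y to its left, z up, the work surface at z = 0. Lengths are in mm, angles in degrees, forces in N, time in s.
With the tool pointing down it reaches from about 275 to 825 mm from the base axis. Payload 4.9 kg.
Tool frame: the origin (TCP) lies on the front face of the gripper's body, between the roots of the fingers; the fingertips stand 73 mm ahead of it and the grasp point (between the pads) lies 54 mm ahead of it; z points along the fingers, y is the direction in which the jaws open and shut (so a half turn about z gives the same grasp; the last joint's range is limited). The gripper opens to 85 mm and grips with 20 to 120 N. Pads are 22 mm wide; open, the fingers measure 114 mm over their backs; the gripper's body (76 mm by 85 mm) begins 54 mm behind the grasp point. The pads swing forward as they close: fully open they stand 13 mm farther back than shut.
Start: joints at [69.03, 18.69, -11.035, 60.275, 0, 82.311], TCP at [126.344, 535.309, 303.881] pointing down, gripper open.
Joint ranges: [-152.03, 152.03], [-55.5, 102.48], [-74.3, 77.21], [-110.64, 120.58], [-84.22, 78.4], [-180, 180]. Speed limits (degrees/s): [147.25, 147.25, 180, 180, 180, 180].

## Interface

Orientations are given as [roll, pitch, yaw] about the fixed x, y, z axes, in that order (R = Rz(yaw) Ry(pitch) Rx(roll)).
In Python, from bench import ctrl gives the robot as it stands.
- The arm moves only by the tool move_arm, never from a script. Its arguments are lists of equal length, an entry for each row: "travel": the shift along the tool's x, y, z in m, a list of three; "turn": the turn, a rotation vector about the tool's x, y, z in degrees, a list of three; "fingers": the closure, from -1 (fully open) to 1 (shut). In form: {"travel": [[tx, ty, tz], ...], "turn": [[ax, ay, az], ...], "fingers": [fingers, ...]}. A call has 1 to 12 rows; each row is the pose to reach, as a shift and turn from the pose measured when the call began, along the tool's axes at that moment; what a row does not reach only later rows make up. A row lasts 1/12 s, in which the tool goes at most 41.7 mm and 7.16 degrees, less where a joint would pass 70% of its speed; a pose out of reach is approached as far as the arm can. A call with a gripper value outside its range is refused whole. The fingers move at their own pace and stop on an object; the grip force is fixed at half the most. Time passes only in rows, so rows that repeat a pose let the fingers close. It gives the time, the measured TCP pose, the force and the opening at its end, in the units of the state.
- ctrl.get_state(): the state, without advancing time (a new reading comes with each control period).
- ctrl.snapshot(name): name is "scene" or "side" or "wrist"; returns a dict with "img" (384x512x3 uint8, red, green, blue), "mtx" (3x3 intrinsics, pixels), "distortion" ([k1, k2, p1, p2, k3] as OpenCV has them; the pictures are not rectified), "world_from_camera" (4x4, takes a point from camera to world coordinates); the wrist camera has in their place "hand_eye" (4x4, takes a point from camera to tool coordinates, whose origin is the TCP and whose axes are the flange's). Camera axes: x right, y up, looking along -z (the intrinsics and any distortion apply to the point x, -y, -z); pixel columns grow to the right and rows downward; lengths in mm; the calibration is good to about 2 mm. A picture is of the moment at which its call begins: read the wrist's pose just before it. There is no depth.
- ctrl.job_done(): hands the job in, once; it reports no verdict.
The state is a dict: "time": time; "joint_positions": joint angles; "joint_vel": joint speeds; "tau": joint torques, N m; "tool_pos": TCP position; "eef_rot": TCP orientation; "contact_force": force on the tool from outside, world axes, zero at the start; "wrist_torque": the same for the moment, N m; "opening": finger opening in mm.
Only numpy, scipy, OpenCV 4.12 (cv2) and the standard library are available. Lean on these libraries where they do the work, as an engineer would, in place of code of your own. Each camera call takes 0.05 s, during which the arm holds its last target.

## Task

Three bare 2.5-inch drives stand in the storage rack; they look alike, but one is 9.5 mm, one 12.5 mm and one 15 mm thick. Pinch them where they stand to find the 12.5 mm one, put it upright into the bay of the drive dock and press it down gently until it is fully home on the bay floor. Leave the other two drives standing in their slots.

Things in the scene. Friction and masses are not known exactly. Their poses are not given: they have to be found in the camera images.
- rack: fixed dark block, 94 x 190 x 44 mm, with five equal slots in its top, each 73 mm (x) by 16.5 mm (y), 36 mm deep, at y = -70, -35, 0, 35, 70 mm; slot floors 8 mm above the desk. Origin: centre of its underside; x across the row of slots, y along the row, z up. The three drives stand in the slots at y = -70, 0 and 70 mm, in any order
- drive_1: one of three bare metal drives that look alike, 70 mm wide (x), 100 mm tall (z), about 0.15 kg, standing upright in the rack on a 70 mm edge, top 108 mm above the desk. Its thickness (y) is 9.5, 12.5 or 15 mm, each once among the three; which must be felt. Origin: centre of its lower edge; z up. Fits the bay either way round
- drive_2: another of the three drives, described as drive_1; thickness not known beforehand
- drive_3: another of the three drives, described as drive_1; thickness not known beforehand
- dock: fixed drive dock, grey and black housing 116 mm (x) by 94 mm (y), 63 mm tall, with a bay for one drive, open at the top. Origin: centre of its underside; x along the bay's long side, y across it (the drive's thickness), z up. The bay is 71.6 x 14 mm, centred on the origin, with sharp edges; its hard floor is 22 mm above the desk, so a drive fully home stands 122 mm high. Over 70 N is rough
- guide (a joint): sprung plate that stands 3.5 mm out of the bay's +y wall, 5 to 33 mm above the floor, sloped at its top. Value: how far it is pushed back, m; 0 when empty (10.5 mm left clear), 0.0035 flush. A 12.5 mm drive holds it at 0.002 to 0.0035 (3 to 5 N), and friction then holds the drive: 4 to 12 N down slide it, its weight does not. 9.5 mm stands loose, 15 mm does not enter
Not all that is in view belongs to the job. What is shaped like the drive_1 but green, purple or turquoise is not meant.

How it is judged:
By the outcome, as a careful person would: the job done as asked, in the order asked, and still so for the second after the job is handed in, with the robot touching nothing.
It also fails if it takes over 72 s, if anything falls off the work surface, if the arm or the gripper's body presses on something with over 40 N, if the wrist force passes 120 N, or if a joint passes its speed limit or range.

## Working session

There is one attempt and no reset: what is moved stays moved. The work goes in short steps, Python scripts to look and compute and a tool call to move; the robot and the scene stay as the last step left them, time stands still between calls to the robot, and variables do not carry over. Pictures are saved under pics/ and viewed, and the job is handed in when it is done.

Besides the shell and the picture viewer there is one more tool, called as name(argument=value, ...) on one line, values as JSON. move_arm: Moves the arm, as the interface text tells. Its arguments: {"type":"object","properties":{"travel":{"type":"array","items":{"type":"array","items":{"type":"number"}}},"turn":{"type":"array","items":{"type":"array","items":{"type":"number"}}},"fingers":{"type":"array","items":{"type":"number"}}},"required":["travel","turn","fingers"]}

```bash
ls; mkdir -p pics; python3 - <<'E'
from bench import ctrl
import cv2,numpy as np
print(ctrl.get_state())
for n in["scene","side","wrist"]:
    s=ctrl.snapshot(n)
    cv2.imwrite(f"pics/{n}0.png",s["img"][:,:,::-1])
    np.savez(f"pics/{n}0.npz",**s)
    print(n,{k:np.round(v,3).tolist() for k,v in s.items() if k!="img"})
E
```

```text
pics
{'time': 0.0, 'joint_positions': array([ 6.90269635e+01,  1.87320678e+01, -1.10920815e+01,  6.02748643e+01,
       -9.60620940e-04,  8.23108085e+01]), 'joint_vel': array([-0.04857334,  0.0170786 ,  0.07536488,  0.01231895,  0.11497693,
       -0.02275852]), 'tau': array([-3.05189078e-04, -4.43400156e+01,  2.62444085e+01,  1.55489595e-02,
       -9.52580513e-05,  2.03977226e-05]), 'tool_pos': array([126.2037424 , 534.85181112, 303.10228571]), 'eef_rot': array([-1.79901748e+02, -1.22959548e-02,  1.66716145e+02]), 'contact_force': array([-0.30082015, -0.69790233, -0.15610559]), 'wrist_torque': array([-0.0111927 ,  0.01063687,  0.0196302 ]), 'opening': 85.27173135469627}
scene {'mtx': [[384.627, 0.0, 250.6], [0.0, 384.627, 193.809], [0.0, 0.0, 1.0]], 'distortion': [0.002, 0.0, 0.0, 0.0, 0.0], 'world_from_camera': [[0.651, 0.56, -0.513, 1.575], [-0.759, 0.476, -0.443, -311.165], [-0.004, 0.678, 0.735, 853.318], [0.0, 0.0, 0.0, 1.0]]}
side {'mtx': [[396.655, 0.0, 259.539], [0.0, 396.655, 189.708], [0.0, 0.0, 1.0]], 'distortion': [-0.12, 0.0, 0.0, 0.0, 0.0], 'world_from_camera': [[-0.965, 0.189, -0.184, 345.099], [-0.263, -0.737, 0.623, 890.967], [-0.018, 0.649, 0.761, 907.474], [0.0, 0.0, 0.0, 1.0]]}
wrist {'mtx': [[317.987, 0.0, 258.152], [0.0, 317.987, 189.44], [0.0, 0.0, 1.0]], 'distortion': [-0.052, 0.0, 0.0, 0.0, 0.0], 'hand_eye': [[0.001, 0.945, 0.328, 84.367], [1.0, -0.001, 0.0, 1.163], [0.001, 0.328, -0.945, -70.01], [0.0, 0.0, 0.0, 1.0]]}
```

View pics/scene0.png

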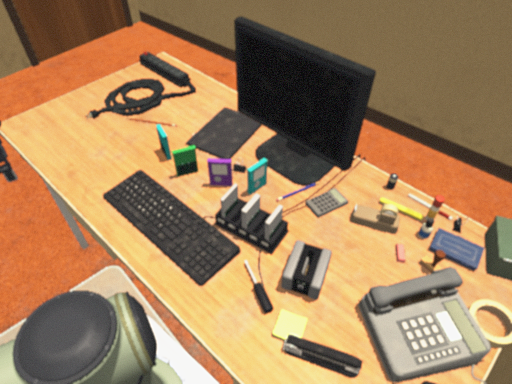

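View pics/side0.png

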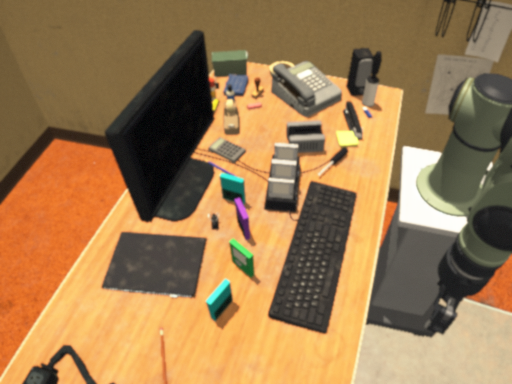

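View pics/wrist0.png

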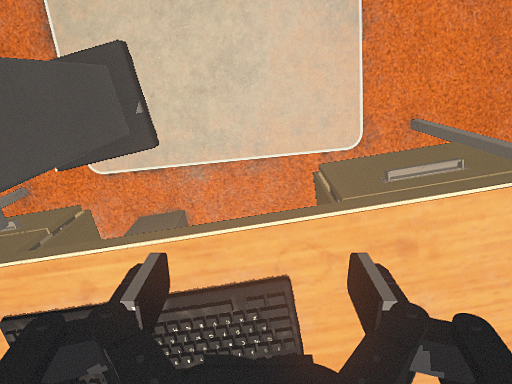

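The scene view shows the rack near (252,220) holding three pale drives, and the grey and black dock near (306,270). The green, purple and turquoise look-alikes around (165–257,140–175) are not meant. I'll enlarge both areas to confirm.

```bash
cat > h.py <<'E'
import numpy as np,cv2
def load(n): return dict(np.load(f"pics/{n}.npz"))
def ray(s,uv,W=None):
    W=s["world_from_camera"] if W is None else W
    p=cv2.undistortPoints(np.array(uv,float).reshape(-1,1,2),s["mtx"],s["distortion"]).reshape(-1,2)
    d=np.c_[p[:,0],-p[:,1],-np.ones(len(p))]@W[:3,:3].T
    return W[:3,3],d
def onz(s,uv,z,W=None):
    o,d=ray(s,uv,W); return o+d*((z-o[2])/d[:,2])[:,None]
def tri(s1,uv1,s2,uv2):
    o1,d1=ray(s1,[uv1]);o2,d2=ray(s2,[uv2])
    A=np.c_[d1[0],-d2[0]];t=np.linalg.lstsq(A,o2-o1,rcond=None)[0]
    a=o1+t[0]*d1[0];b=o2+t[1]*d2[0];return (a+b)/2,np.linalg.norm(a-b)
def proj(s,P,W=None):
    W=s["world_from_camera"] if W is None else W
    P=np.atleast_2d(P).astype(float);c=(P-W[:3,3])@W[:3,:3]
    c=c*[1,-1,-1]
    return cv2.projectPoints(c.reshape(-1,1,3),np.zeros(3),np.zeros(3),s["mtx"],s["distortion"])[0].reshape(-1,2)
E
python3 - <<'E'
import cv2
a=cv2.imread("pics/scene0.png")[175:305,200:345];cv2.imwrite("pics/c1.png",cv2.resize(a,None,fx=5,fy=4.6,interpolation=cv2.INTER_CUBIC)) if 0 else cv2.imwrite("pics/c1.png",cv2.resize(a,(580,520),interpolation=cv2.INTER_CUBIC))
a=cv2.imread("pics/side0.png")[110:220,250:340];cv2.imwrite("pics/c2.png",cv2.resize(a,(450,550),interpolation=cv2.INTER_CUBIC))
E
```

```text
(no output)
```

View pics/c1.png

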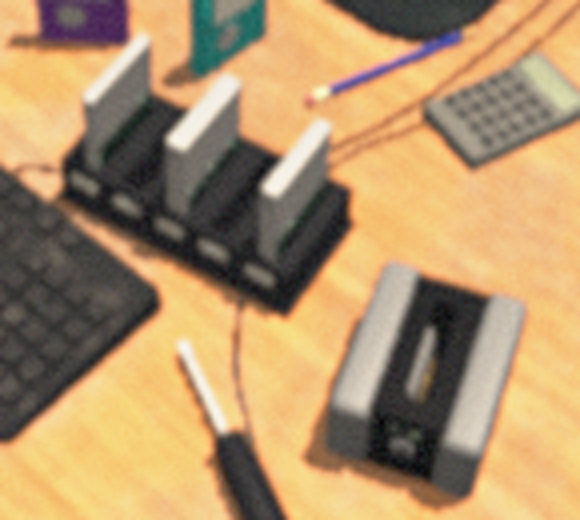

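View pics/c2.png

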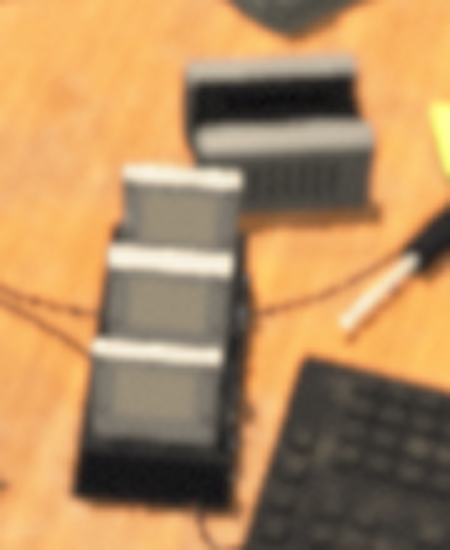

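The crop confirms the three silver drives standing in slots 1, 3 and 5 of the dark rack. The dock is the grey and black housing to the right of it, with a pale/orange guide visible in its bay.

```bash
python3 - <<'E'
from h import *
s=load("scene0");d=load("side0")
f=lambda L:[(200+x/4,175+y/4) for x,y in L]
g=lambda L:[(250+x/5,110+y/5) for x,y in L]
A=f([(90,97),(145,40),(172,138),(235,82),(265,190),(325,125)])
P=onz(s,A,108);print(P.round(0))
for i in(0,2,4):
  v=P[i+1]-P[i];print("sc mid",(P[i]+P[i+1])/2,np.linalg.norm(v),np.degrees(np.arctan2(v[1],v[0])))
B=g([(222,354),(95,347),(232,262),(109,255),(240,180),(125,173)])
P=onz(d,B,108)
for i in(0,2,4):
  v=P[i+1]-P[i];print("sd mid",(P[i]+P[i+1])/2,np.linalg.norm(v),np.degrees(np.arctan2(v[1],v[0])))
# dock top z=63 corners
D=onz(s,f([(395,265),(523,300),(332,410),(470,440)]),63);print("dock sc",D.round(1),D.mean(0))
for a,b in((0,1),(2,3),(0,2),(1,3)):
  v=D[b]-D[a];print(np.linalg.norm(v),np.degrees(np.arctan2(v[1],v[0])))
D=onz(d,g([(188,62),(355,62),(372,125),(197,128)]),63);print("dock sd",D.round(1),D.mean(0))
for a,b in((0,1),(2,3),(0,3),(1,2)):
  v=D[b]-D[a];print(np.linalg.norm(v),np.degrees(np.arctan2(v[1],v[0])))
E
```

```text
[[459. 181. 108.]
 [521. 188. 108.]
 [468. 117. 108.]
 [531. 118. 108.]
 [473.  46. 108.]
 [539.  50. 108.]]
sc mid [490.05998656 184.71831997 108.        ] 61.88469548104859 6.719222161937673
sc mid [499.12932839 117.53334148 108.        ] 62.939858918767406 0.3058435460122257
sc mid [506.26290828  48.00023477 108.        ] 66.10298073757372 3.54598764652594
sd mid [489.58743316 188.8995705  108.        ] 68.73240504443811 10.095554433241299
sd mid [498.87247711 119.41429439 108.        ] 69.40432062988408 9.736195513300622
sd mid [507.08248928  52.01740702 108.        ] 67.49712942019379 9.198915368015628
dock sc [[ 508.1  -32.2   63. ]
 [ 537.7 -107.5   63. ]
 [ 400.5  -64.7   63. ]
 [ 436.2 -136.6   63. ]] [470.60857514 -85.22455537  63.        ]
80.9031643698912 -68.52892921056
80.34094635647021 -63.55975451945325
112.408214940848 -163.2114520295765
105.55255372720184 -163.98738102237434
dock sd [[ 536.6 -103.1   63. ]
 [ 430.3 -130.4   63. ]
 [ 409.8  -71.7   63. ]
 [ 517.   -41.3   63. ]] [473.46256606 -86.62832575  63.        ]
109.71580880027128 -165.59154278917873
111.44820796881321 15.878651291367792
64.87962504090282 107.55706890992634
62.14521192660029 109.26314983570744
```

move_arm(travel=[[-0.03,-0.021,0],[-0.06,-0.042,0],[-0.095,-0.066,0],[-0.13,-0.09,0],[-0.163,-0.114,0],[-0.197,-0.137,0],[-0.23,-0.16,0],[-0.264,-0.184,0],[-0.298,-0.208,0],[-0.332,-0.231,0],[-0.365,-0.254,0],[-0.39,-0.272,0]], turn=[[0,0,-2],[0,0,-4],[0,0,-6],[0,0,-8],[0,0,-10],[0,0,-12],[0,0,-14],[0,0,-16],[0,0,-18],[0,0,-20],[0,0,-20.3],[0,0,-20.3]], fingers=[-1,-1,-1,-1,-1,-1,-1,-1,-1,-1,-1,-1])

```text
time: 1.15
tool_pos: [445.0, 178.2, 303.6]
eef_rot: [-179.9, 0.0, -173.1]
contact_force: [0.8, -0.2, 0.4]
opening: 85.3
```

move_arm(travel=[[-0.02,-0.03,0],[-0.035,-0.06,0],[-0.0375,-0.065,0],[-0.0375,-0.065,0],[-0.0375,-0.065,0]], turn=[[0,0,0],[0,0,0],[0,0,0],[0,0,0],[0,0,0]], fingers=[-1,-1,-1,-1,-1])

```text
time: 1.57
tool_pos: [489.5, 118.2, 303.2]
eef_rot: [-179.9, -0.1, -173.1]
contact_force: [-0.4, 0.4, 0.8]
opening: 85.3
```

```bash
cat >> h.py <<'E'
def RT(st):
    from scipy.spatial.transform import Rotation as R
    T=np.eye(4);T[:3,:3]=R.from_euler('xyz',st["eef_rot"],degrees=True).as_matrix();T[:3,3]=st["tool_pos"];return T
def snapw(name):
    from bench import ctrl
    st=ctrl.get_state();s=ctrl.snapshot("wrist")
    s["world_from_camera"]=RT(st)@s["hand_eye"]
    np.savez(f"pics/{name}.npz",**s);cv2.imwrite(f"pics/{name}.png",s["img"][:,:,::-1])
    print(st["time"],st["tool_pos"].round(1),st["eef_rot"].round(2),st["contact_force"].round(1),round(st["opening"],2));return s
def snapf(cam,name):
    from bench import ctrl
    s=ctrl.snapshot(cam);np.savez(f"pics/{name}.npz",**s);cv2.imwrite(f"pics/{name}.png",s["img"][:,:,::-1]);return s
E
python3 -c "
from h import *
snapw('w1')"
```

```text
1.5667 [489.5 118.2 303.2] [-1.7994e+02 -8.0000e-02 -1.7312e+02] [-0.4  0.4  0.8] 85.32
```

View pics/w1.png

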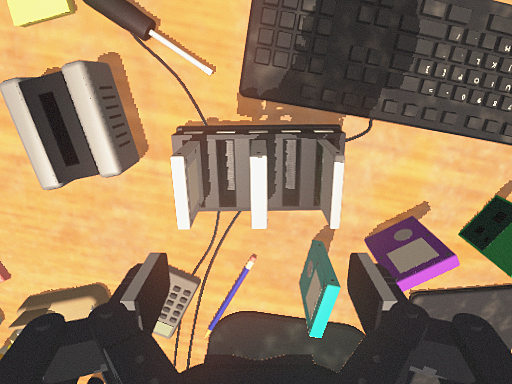

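The wrist view shows three white drive tops at about (182,190), (259,190) and (336,190), with the dock bay at about (63,128). I'll measure both.

```bash
python3 - <<'E'
from h import *
s=load("w1");im=s["img"]
m=((im.min(2)>215)&(np.ptp(im.astype(int),2)<30)).astype(np.uint8)
m[:, :165]=0;m[:, 350:]=0;m[:130]=0;m[240:]=0
c,_=cv2.findContours(m,cv2.RETR_EXTERNAL,cv2.CHAIN_APPROX_NONE)
for k in c:
    if cv2.contourArea(k)<200: continue
    r=cv2.minAreaRect(k);b=cv2.boxPoints(r);P=onz(s,b,108)
    e=[np.linalg.norm(P[i]-P[(i+1)%4]) for i in range(4)]
    i=int(np.argmax(e[:2]));v=P[i+1]-P[i]
    print(r,P.mean(0).round(1),np.round(e,1),np.degrees(np.arctan2(v[1],v[0])).round(1)%180)
cv2.imwrite("pics/c3.png",cv2.resize(s["img"][50:200,0:150,::-1],(600,600),interpolation=cv2.INTER_CUBIC))
E
```

```text
((336.5953063964844, 195.12596130371094), (8.97208309173584, 66.42489624023438), 4.513988018035889) [495.  190.1 108. ] [62.8  7.8 63.   8.4] 7.0
((179.9219207763672, 192.50820922851562), (72.49420928955078, 12.509831428527832), 83.9909896850586) [509.6  51.3 108. ] [10.9 68.  11.8 68.3] 8.4
((258.2472839355469, 192.12240600585938), (72.02625274658203, 15.039149284362793), 88.78113555908203) [500.8 120.5 108. ] [12.8 67.8 13.9 67.8] 8.5
```

View pics/c3.png

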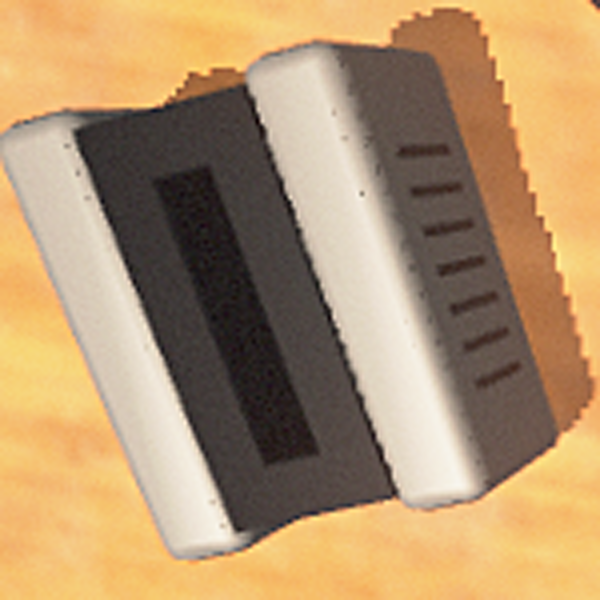

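move_arm(travel=[[-0.005,0.025,0],[-0.01,0.055,0],[-0.014,0.071,0],[-0.014,0.071,0],[-0.014,0.071,0.02],[-0.014,0.071,0.05],[-0.014,0.071,0.085],[-0.014,0.071,0.115],[-0.014,0.071,0.14],[-0.014,0.071,0.155],[-0.014,0.071,0.162],[-0.014,0.071,0.162]], turn=[[0,0,0],[0,0,0],[0,0,0],[0,0,0],[0,0,0],[0,0,0],[0,0,0],[0,0,0],[0,0,0],[0,0,0],[0,0,0],[0,0,0]], fingers=[0,0,0,0,0,0,0,0,0,0,0,0])

```text
time: 2.62
tool_pos: [492.5, 190.9, 139.9]
eef_rot: [-179.9, -0.3, -173.0]
contact_force: [-0.8, -0.3, 0.1]
opening: 42.9
```

```bash
python3 -c "
from h import *
snapw('w2')"
```

```text
2.6167 [492.5 190.9 139.9] [-179.91   -0.27 -172.98] [-0.8 -0.3  0.1] 42.88
```

View pics/w2.png

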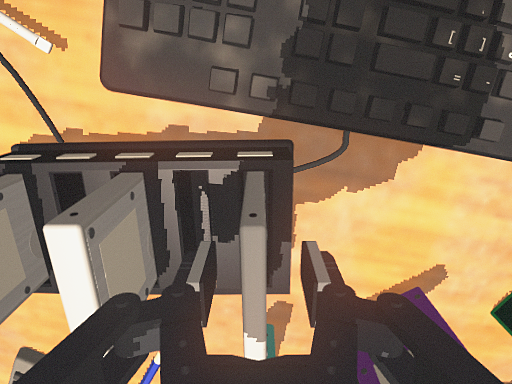

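The drive top (255,270) lies centred between the pads at x≈208 and x≈306. I'll pinch it now.

move_arm(travel=[[0,0,0],[0,0,0],[0,0,0],[0,0,0],[0,0,0],[0,0,0],[0,0,0],[0,0,0]], turn=[[0,0,0],[0,0,0],[0,0,0],[0,0,0],[0,0,0],[0,0,0],[0,0,0],[0,0,0]], fingers=[0.3,0.5,0.6,0.7,0.8,0.8,0.8,0.8])

```text
time: 3.33
tool_pos: [494.1, 191.1, 142.0]
eef_rot: [-179.9, -0.1, -173.0]
contact_force: [-0.3, 0.2, 5.7]
opening: 9.2
```

move_arm(travel=[[0,0,0],[0,0,0],[0,0,0]], turn=[[0,0,0],[0,0,0],[0,0,0]], fingers=[1,1,1])

```text
time: 3.58
tool_pos: [494.1, 191.1, 142.1]
eef_rot: [-179.9, -0.1, -173.0]
contact_force: [0.3, 0.0, 1.9]
opening: 8.9
```

move_arm(travel=[[0,0,0],[0,0,0],[0,0,0],[0,0,-0.02],[0,0,-0.045],[0,0,-0.055],[0.001,-0.02,-0.055],[0.002,-0.05,-0.055],[0.002,-0.07,-0.055],[0.002,-0.07,-0.055],[0.002,-0.07,-0.055]], turn=[[0,0,0],[0,0,0],[0,0,0],[0,0,0],[0,0,0],[0,0,0],[0,0,0],[0,0,0],[0,0,0],[0,0,0],[0,0,0]], fingers=[0.4,0.2,0,0,0,0,0,0,0,0,0])

```text
time: 4.5
tool_pos: [500.8, 120.8, 197.0]
eef_rot: [-180.0, -0.1, -173.1]
contact_force: [0.3, 0.7, 0.4]
opening: 42.9
```

```bash
python3 -c "
from h import *
snapw('w3')"
```

```text
4.5 [500.8 120.8 197. ] [-1.7996e+02 -5.0000e-02 -1.7311e+02] [0.3 0.7 0.4] 42.87
```

View pics/w3.png

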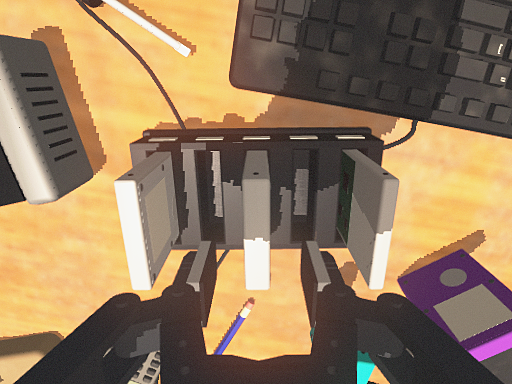

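The middle drive (257,220) is centred between the pads, so I'll go down and pinch it.

move_arm(travel=[[0,0,0.02],[0,0,0.045],[0,0,0.056],[0,0,0.056],[0,0,0.056],[0,0,0.056],[0,0,0.056],[0,0,0.056],[0,0,0.056],[0,0,0.056],[0,0,0.056],[0,0,0.056]], turn=[[0,0,0],[0,0,0],[0,0,0],[0,0,0],[0,0,0],[0,0,0],[0,0,0],[0,0,0],[0,0,0],[0,0,0],[0,0,0],[0,0,0]], fingers=[0,0,0,0,0.3,0.5,0.6,0.7,0.8,1,1,1])

```text
time: 5.55
tool_pos: [501.5, 121.0, 142.0]
eef_rot: [-179.9, 0.1, -173.1]
contact_force: [-0.7, -3.5, 5.5]
opening: 14.4
```

move_arm(travel=[[0,0,0],[0,0,0],[0,0,0],[0,0,-0.02],[0,0,-0.045],[0,0,-0.055],[0.001,-0.02,-0.055],[0.001,-0.05,-0.055],[0.001,-0.07,-0.055],[0.001,-0.07,-0.055],[0.001,-0.07,-0.055]], turn=[[0,0,0],[0,0,0],[0,0,0],[0,0,0],[0,0,0],[0,0,0],[0,0,0],[0,0,0],[0,0,0],[0,0,0],[0,0,0]], fingers=[0.4,0.2,0,0,0,0,0,0,0,0,0])

```text
time: 6.47
tool_pos: [508.9, 50.9, 196.9]
eef_rot: [-179.9, 0.1, -173.2]
contact_force: [0.4, -0.7, -0.1]
opening: 42.7
```

```bash
python3 -c "
from h import *
snapw('w4')"
```

```text
6.4667 [508.9  50.9 196.9] [-1.7993e+02  6.0000e-02 -1.7318e+02] [ 0.4 -0.7 -0.1] 42.66
```

View pics/w4.png

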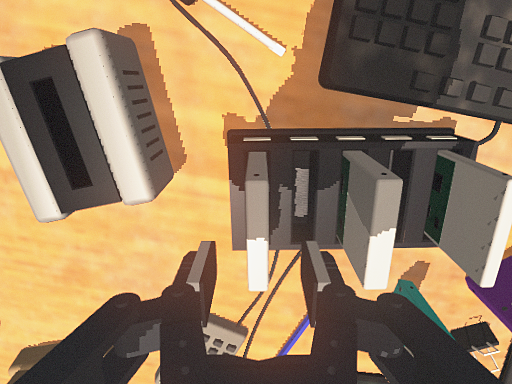

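move_arm(travel=[[0,0,0.02],[0,0,0.045],[0,0,0.056],[0,0,0.056],[0,0,0.056],[0,0,0.056],[0,0,0.056],[0,0,0.056],[0,0,0.056],[0,0,0.056],[0,0,0.056],[0,0,0.056]], turn=[[0,0,0],[0,0,0],[0,0,0],[0,0,0],[0,0,0],[0,0,0],[0,0,0],[0,0,0],[0,0,0],[0,0,0],[0,0,0],[0,0,0]], fingers=[0,0,0,0,0.3,0.5,0.6,0.7,0.8,1,1,1])

```text
time: 7.52
tool_pos: [509.6, 51.5, 141.9]
eef_rot: [-179.9, 0.2, -173.1]
contact_force: [0.2, -0.9, 5.6]
opening: 11.9
```

```bash
python3 - <<'E'
from h import *
s=load("w4")
cv2.imwrite("pics/c4.png",cv2.resize(s["img"][30:230,0:190,::-1],(760,600) if 0 else (570,600),interpolation=cv2.INTER_CUBIC))
cv2.imwrite("pics/c5.png",cv2.resize(s["img"][140:300,230:290,::-1],(225,600),interpolation=cv2.INTER_CUBIC))
E
```

```text
(no output)
```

View pics/c4.png

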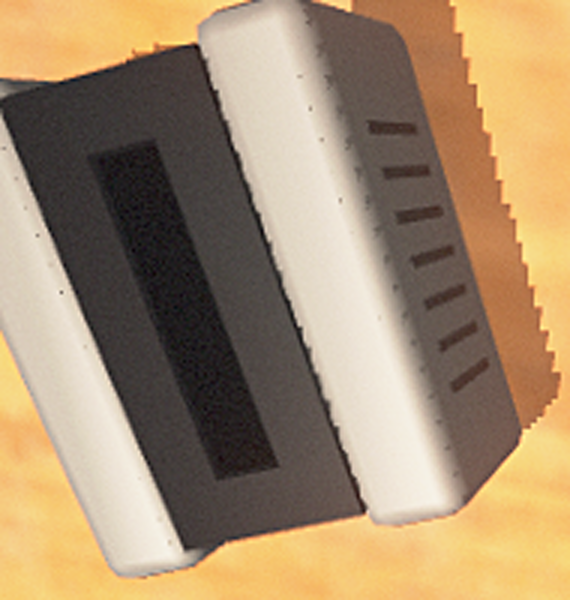

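View pics/c5.png

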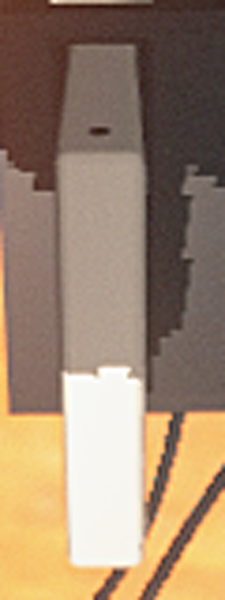

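The pinches read 8.9, 14.4 and 11.9 mm, so the drive now held (the slot nearest the dock) is the 12.5 mm one. Next is where the drive sits in the hand and where the bay is.

```bash
python3 - <<'E'
from h import *
s=load("w4");s1=load("w1")
P=onz(s,[(230+x/3.75,140+y/3.75) for x,y in [(59,152),(145,152),(143,566),(68,566)]],108)
print(P.round(1),P.mean(0))
def rep(P):
  for i in range(4):
    v=P[(i+1)%4]-P[i];print("  ",np.linalg.norm(v).round(1),np.degrees(np.arctan2(v[1],v[0])).round(1))
rep(P)
for z in(63,58,55):
  for s_,c in((s,[(x/3,30+y/3) for x,y in [(90,156),(157,138),(278,464),(217,480)]]),(s1,[(x/4,50+y/4) for x,y in [(155,181),(211,167),(317,453),(266,465)]])):
    P=onz(s_,c,z);print("bay",z,P.mean(0).round(1));rep(P)
E
```

```text
[[476.   41.3 108. ]
 [474.6  53.2 108. ]
 [543.3  62.  108. ]
 [544.7  50.1 108. ]] [509.67044516  51.6492006  108.        ]
   12.0 96.9
   69.2 7.2
   12.0 -83.1
   69.2 -172.7
bay 63 [474.1 -81.6  63. ]
   15.7 108.6
   72.5 18.3
   15.7 -68.8
   73.3 -161.7
bay 63 [474.5 -81.5  63. ]
   15.1 108.1
   72.1 18.2
   14.5 -70.7
   72.4 -161.4
bay 58 [475.3 -84.7  58. ]
   16.1 108.6
   74.3 18.3
   16.1 -68.8
   75.1 -161.7
bay 58 [475.6 -84.5  58. ]
   15.3 108.1
   73.3 18.2
   14.7 -70.7
   73.6 -161.4
bay 55 [476.  -86.5  55. ]
   16.3 108.6
   75.4 18.3
   16.3 -68.8
   76.1 -161.7
bay 55 [476.2 -86.4  55. ]
   15.5 108.1
   74.0 18.2
   14.9 -70.7
   74.3 -161.4
```

move_arm(travel=[[0,0,-0.005],[0,0,-0.015],[0,0,-0.03],[0,0,-0.05],[0,0,-0.07],[0,0,-0.085],[0,0,-0.095],[0,0,-0.1],[0,0,-0.1]], turn=[[0,0,0],[0,0,0],[0,0,0],[0,0,0],[0,0,0],[0,0,0],[0,0,0],[0,0,0],[0,0,0]], fingers=[1,1,1,1,1,1,1,1,1])

```text
time: 8.27
tool_pos: [509.7, 51.6, 243.0]
eef_rot: [-179.9, 0.3, -173.1]
contact_force: [0.4, 0.3, -1.3]
opening: 12.2
```

move_arm(travel=[[0.01,-0.01,0],[0.025,-0.03,0],[0.04,-0.05,0],[0.055,-0.063,0],[0.063,-0.069,0],[0.063,-0.069,0],[0.063,-0.069,0]], turn=[[0,0,-2],[0,0,-4],[0,0,-7],[0,0,-10],[0,0,-11.3],[0,0,-11.3],[0,0,-11.3]], fingers=[1,1,1,1,1,1,1])

```text
time: 8.85
tool_pos: [454.9, -24.6, 242.1]
eef_rot: [-179.9, 0.2, -161.9]
contact_force: [0.1, 0.9, -1.2]
opening: 11.9
```

```bash
python3 -c "
from h import *
snapw('w5')"
```

```text
8.85 [454.9 -24.6 242.1] [-179.93    0.19 -161.9 ] [ 0.1  0.9 -1.2] 11.9
```

View pics/w5.png

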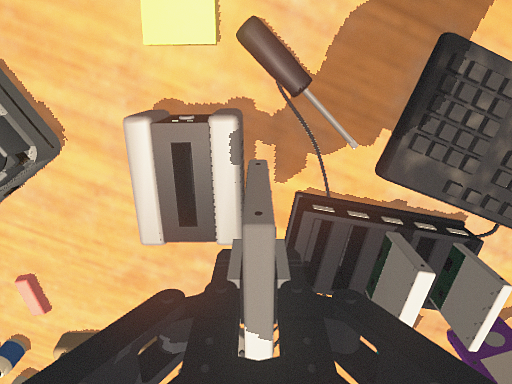

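```bash
python3 - <<'E'
from h import *
s=load("w5");im=s["img"]
cv2.imwrite("pics/c6.png",cv2.resize(im[130:240,120:280,::-1],(800,550),interpolation=cv2.INTER_CUBIC))
g=cv2.cvtColor(im,cv2.COLOR_RGB2GRAY)
m=((g<45)).astype(np.uint8);m[:, :160]=0;m[:,205:]=0;m[:132]=0;m[235:]=0
c,_=cv2.findContours(m,cv2.RETR_EXTERNAL,cv2.CHAIN_APPROX_NONE)
for k in c:
  if cv2.contourArea(k)>300:
    r=cv2.minAreaRect(k);b=cv2.boxPoints(r)
    b=b+0.0
    P=onz(s,b,63);e=[np.linalg.norm(P[i]-P[(i+1)%4]) for i in range(4)];i=int(np.argmax(e[:2]));v=P[i+1]-P[i]
    print(r,P.mean(0).round(1),np.round(e,1),np.degrees(np.arctan2(v[1],v[0]))%180)
E
```

```text
(no output)
```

View pics/c6.png

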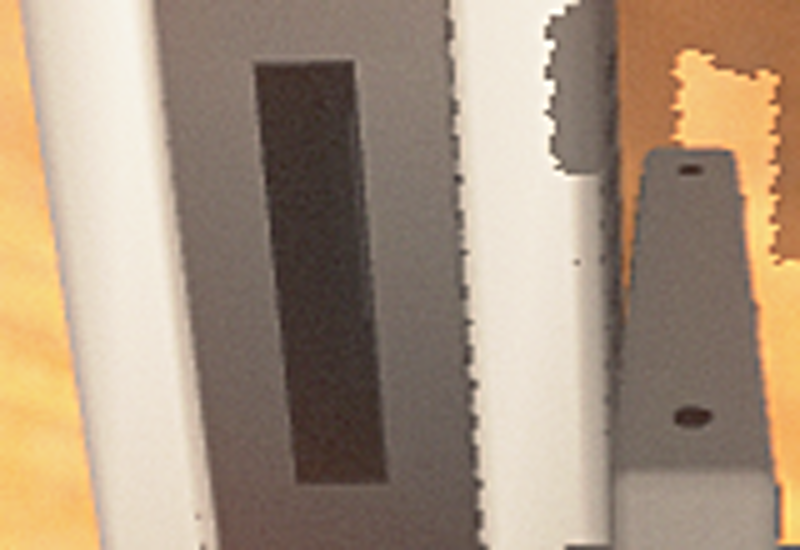

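```bash
python3 - <<'E'
from h import *
s=load("w5")
f=lambda L:[(120+x/5,130+y/5) for x,y in L]
for z in (63,61):
    P=onz(s,f([(254,62),(355,62),(388,483),(297,485)]),z);print(P.round(1),P.mean(0))
    for i in range(4):
        v=P[(i+1)%4]-P[i];print("  ",np.linalg.norm(v).round(1),np.degrees(np.arctan2(v[1],v[0])).round(1))
T=np.eye(4)
H=s["hand_eye"]
for z,c in((133.9,[(641,150),(738,150)]),(33.9,[(612,472),(777,472)])):
    print("drive in tool",onz(s,f(c),z,H).round(2))
P=onz(s,f([(254,62),(355,62),(388,483),(297,485)]),63)
from scipy.spatial.transform import Rotation as R
Tw=s["world_from_camera"]@np.linalg.inv(H)
Q=(P-Tw[:3,3])@Tw[:3,:3];print("bay in tool",Q.round(1),Q.mean(0).round(2))
E
```

```text
[[ 441.7 -101.1   63. ]
 [ 436.8  -85.8   63. ]
 [ 506.5  -62.3   63. ]
 [ 511.9  -77.3   63. ]] [474.20128218 -81.61403005  63.        ]
   16.1 107.9
   73.6 18.6
   15.9 -70.3
   74.1 -161.2
[[ 442.2 -101.5   61. ]
 [ 437.3  -86.1   61. ]
 [ 507.5  -62.4   61. ]
 [ 513.   -77.5   61. ]] [475.00077493 -81.86966392  61.        ]
   16.2 107.9
   74.2 18.6
   16.1 -70.3
   74.7 -161.2
drive in tool [[ 33.66  -5.72 133.9 ]
 [ 33.67   7.04 133.9 ]]
drive in tool [[34.5  -4.83 33.9 ]
 [34.5   7.05 33.9 ]]
bay in tool [[ 36.9 -68.4 179.1]
 [ 36.9 -52.3 179.1]
 [-36.7 -51.6 179.3]
 [-37.2 -67.6 179.3]] [-2.0000e-02 -5.9980e+01  1.7919e+02]
```

move_arm(travel=[[0,-0.02,0],[0.001,-0.04,0],[0.0012,-0.055,0.01],[0.0012,-0.0607,0.02],[0.0012,-0.0607,0.03],[0.0012,-0.0607,0.036],[0.0012,-0.0607,0.036],[0.0012,-0.0607,0.036],[0.0012,-0.0607,0.036]], turn=[[0,0,-0.4],[0,0,-0.4],[0,0,-0.4],[0,0,-0.4],[0,0,-0.4],[0,0,-0.4],[0,0,-0.4],[0,0,-0.4],[0,0,-0.4]], fingers=[1,1,1,1,1,1,1,1,1])

```text
time: 9.65
tool_pos: [473.5, -81.9, 206.6]
eef_rot: [-179.9, 0.2, -161.4]
contact_force: [-0.5, 1.3, -2.1]
opening: 11.7
```

```bash
python3 -c "
from h import *
s=snapw('w6');im=s['img']
cv2.imwrite('pics/c7.png',cv2.resize(im[110:230,180:330,::-1],(750,600),interpolation=cv2.INTER_CUBIC))
snapf('scene','s6');snapf('side','d6')
"
```

```text
9.65 [473.5 -81.9 206.6] [-179.91    0.24 -161.41] [-0.5  1.3 -2.1] 11.67
```

View pics/c7.png

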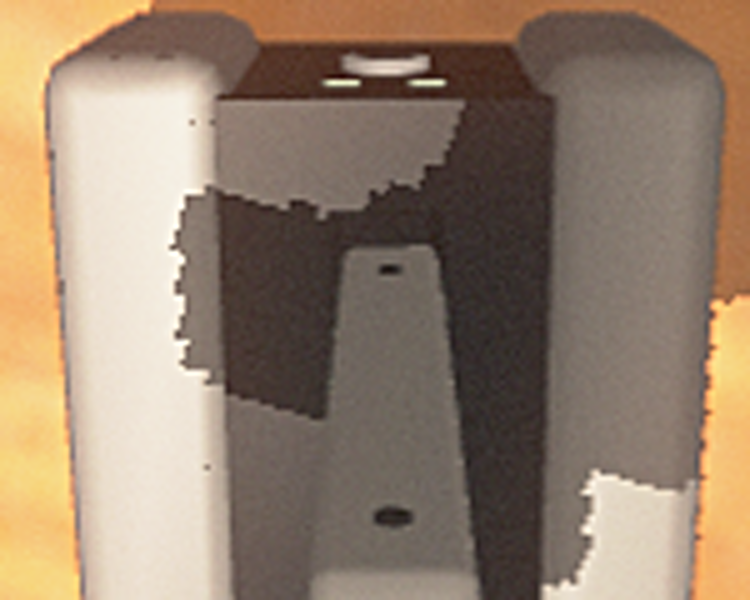

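```bash
python3 -c "
from h import *
s=load('w6');im=s['img'][140:185,215:300,::-1].astype(float)
g=np.clip((im-20)*4,0,255).astype(np.uint8)
cv2.imwrite('pics/c8.png',cv2.resize(g,None,fx=9,fy=9,interpolation=cv2.INTER_CUBIC))
"
```

```text
(no output)
```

View pics/c8.png

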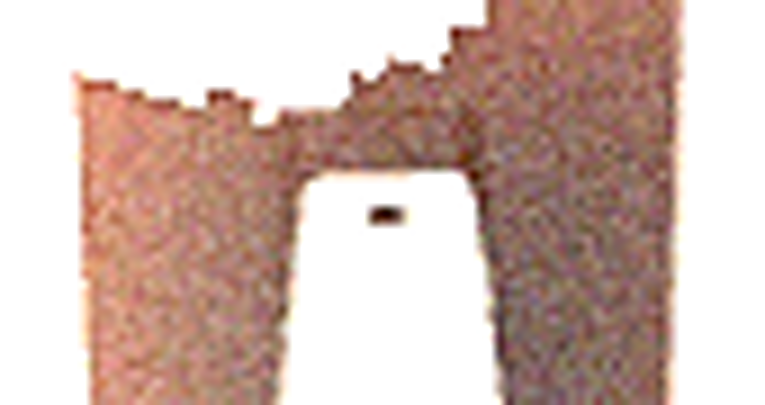

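```bash
python3 -c "
from h import *
s=load('w6');im=s['img'][140:165,215:300].astype(float)
H=s['hand_eye']
d=onz(s,[(215+300/9,140+172/9),(215+472/9,140+172/9)],133.9,H);print(d.round(2))
c=d.mean(0)
p=proj(s,[[c[0]+.8,c[1]-7,143.6],[c[0]+.8,c[1]+7,143.6]],H);print((p-[215,140])*9)
g=im.mean(2)[:20]
g=cv2.GaussianBlur(g,(0,0),1.0)
cv2.imwrite('pics/c9.png',cv2.resize(np.clip((g-20)*5,0,255).astype(np.uint8),None,fx=9,fy=9,interpolation=cv2.INTER_LINEAR))
print(g[9:20,26:60:3].round(0))
r=im.mean(2)
print('rows',r[8:20,36:50].mean(1).round(1))
print('cols',r[15:18,25:62].mean(0).round(0))
"
```

```text
[[ 34.25  -5.64 133.9 ]
 [ 34.26   6.92 133.9 ]]
[[294.20407294 131.51726733]
 [478.0438491  131.63731007]]
[[107. 115. 114. 112.  88.  58.  51.  51.  51.  51.  51.  49.]
 [ 85. 113. 113. 111.  81.  51.  51.  51.  51.  50.  51.  50.]
 [ 64. 107. 100.  99.  68.  50.  50.  50.  50.  49.  50.  50.]
 [ 56.  97.  75.  74.  56.  49.  48.  48.  48.  48.  49.  49.]
 [ 55.  81.  56.  57.  51.  49.  48.  48.  47.  46.  49.  48.]
 [ 55.  63.  50.  53.  50.  49.  49.  49.  46.  45.  49.  48.]
 [ 56.  54.  50.  52.  50.  49.  48.  49.  46.  45.  49.  49.]
 [ 56.  53.  49.  52.  51.  49.  47.  48.  46.  45.  50.  49.]
 [ 55.  53.  48.  51.  52.  50.  48.  50.  48.  44.  50.  50.]
 [ 55.  52.  48.  52.  55.  54.  53.  60.  56.  43.  50.  50.]
 [ 55.  51.  48.  54.  59.  58.  58.  69.  64.  42.  49.  50.]]
rows [66.3 61.5 63.3 60.1 46.9 50.1 50.7 48.4 50.3 47.6 46.3 84.1]
cols [55. 56. 56. 54. 56. 51. 52. 45. 50. 53. 51. 49. 49. 51. 53. 49. 49. 49.
 48. 46. 47. 50. 46. 48. 49. 47. 41. 40. 43. 52. 50. 49. 50. 49. 48. 51.
 50.]
```

View pics/c9.png

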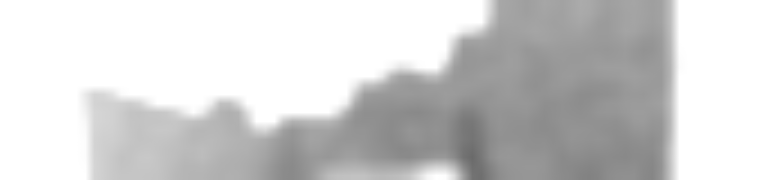

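move_arm(travel=[[0,-0.0003,0.002],[0,-0.0003,0.004],[0,-0.0003,0.006],[0,-0.0003,0.008],[0,-0.0003,0.009],[0,-0.0003,0.01],[0,-0.0003,0.011],[0,-0.0003,0.0115],[0,-0.0003,0.012]], turn=[[0,0,0],[0,0,0],[0,0,0],[0,0,0],[0,0,0],[0,0,0],[0,0,0],[0,0,0],[0,0,0]], fingers=[1,1,1,1,1,1,1,1,1])

```text
time: 10.55
tool_pos: [473.9, -82.5, 194.9]
eef_rot: [-179.9, 0.3, -161.4]
contact_force: [-0.1, 1.0, -2.2]
opening: 11.9
```

move_arm(travel=[[0,0,0.001],[0,0,0.002],[0,0,0.003],[0,0,0.004],[0,0,0.005],[0,0,0.005]], turn=[[0,0,0],[0,0,0],[0,0,0],[0,0,0],[0,0,0],[0,0,0]], fingers=[1,1,1,1,1,1])

```text
time: 11.05
tool_pos: [473.8, -82.5, 189.7]
eef_rot: [-179.9, 0.3, -161.4]
contact_force: [0.4, 1.0, -1.9]
opening: 11.7
```

move_arm(travel=[[0,0,0.001],[0,0,0.002],[0,0,0.003],[0,0,0.004],[0,0,0.005],[0,0,0.006],[0,0,0.006]], turn=[[0,0,0],[0,0,0],[0,0,0],[0,0,0],[0,0,0],[0,0,0],[0,0,0]], fingers=[1,1,1,1,1,1,1])

```text
time: 11.63
tool_pos: [473.9, -82.6, 183.5]
eef_rot: [-179.9, 0.3, -161.4]
contact_force: [0.4, -0.2, -2.2]
opening: 11.5
```

move_arm(travel=[[0,0,0.0015],[0,0,0.003],[0,0,0.0045],[0,0,0.006],[0,0,0.0075],[0,0,0.009],[0,0,0.01],[0,0,0.01]], turn=[[0,0,0],[0,0,0],[0,0,0],[0,0,0],[0,0,0],[0,0,0],[0,0,0],[0,0,0]], fingers=[1,1,1,1,1,1,1,1])

```text
time: 12.3
tool_pos: [474.1, -82.8, 173.3]
eef_rot: [-179.8, 0.3, -161.4]
contact_force: [0.9, -3.2, -1.3]
opening: 12.0
```

```bash
python3 -c "
from h import *
s=snapw('w7')
"
```

```text
12.3 [474.1 -82.8 173.3] [-179.82    0.26 -161.44] [ 0.9 -3.2 -1.3] 11.96
```

View pics/w7.png

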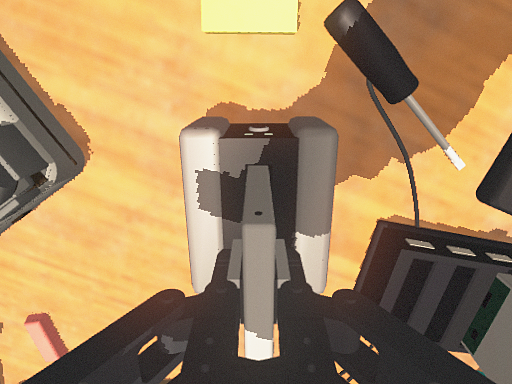

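move_arm(travel=[[0,0,0.0015],[0,0,0.003],[0,0,0.0045],[0,0,0.006],[0,0,0.0075],[0,0,0.009],[0,0,0.0105],[0,0,0.012],[0,0,0.0135],[0,0,0.015],[0,0,0.015]], turn=[[0,0,0],[0,0,0],[0,0,0],[0,0,0],[0,0,0],[0,0,0],[0,0,0],[0,0,0],[0,0,0],[0,0,0],[0,0,0]], fingers=[1,1,1,1,1,1,1,1,1,1,1])

```text
time: 13.27
tool_pos: [474.2, -82.9, 157.9]
eef_rot: [-179.8, 0.2, -161.4]
contact_force: [1.1, -2.4, -2.9]
opening: 11.7
```

move_arm(travel=[[0,0,0.0004],[0,0,0.0008],[0,0,0.0012],[0,0,0.0016],[0,0,0.002],[0,0,0.002]], turn=[[0,0,0],[0,0,0],[0,0,0],[0,0,0],[0,0,0],[0,0,0]], fingers=[1,1,1,1,1,1])

```text
time: 13.77
tool_pos: [474.2, -82.9, 155.9]
eef_rot: [-179.8, 0.3, -161.4]
contact_force: [0.7, -2.6, 1.1]
opening: 11.9
```

Contact is beginning at the predicted height, so I'll continue gently.

move_arm(travel=[[0,0,0.0003],[0,0,0.0006],[0,0,0.0009],[0,0,0.0012],[0,0,0.0012]], turn=[[0,0,0],[0,0,0],[0,0,0],[0,0,0],[0,0,0]], fingers=[1,1,1,1,1])

```text
time: 14.18
tool_pos: [474.3, -82.9, 155.8]
eef_rot: [-179.8, 0.3, -161.4]
contact_force: [-3.5, -1.1, 12.4]
opening: 11.6
```

move_arm(travel=[[0,0,0.001],[0,0,0.0018],[0,0,0.0025],[0,0,0.0025]], turn=[[0,0,0],[0,0,0],[0,0,0],[0,0,0]], fingers=[1,1,1,1])

```text
time: 14.52
tool_pos: [474.4, -83.0, 155.8]
eef_rot: [-179.7, 0.3, -161.4]
contact_force: [-7.5, -1.7, 26.3]
opening: 11.6
```

move_arm(travel=[[0,0,0],[0,0,0],[0,0,0],[0,0,0],[0,0,0],[0,0,-0.01],[0,0,-0.03],[0,0,-0.06],[0,0,-0.09],[0,0,-0.11],[0,0,-0.12],[0,0,-0.12]], turn=[[0,0,0],[0,0,0],[0,0,0],[0,0,0],[0,0,0],[0,0,0],[0,0,0],[0,0,0],[0,0,0],[0,0,0],[0,0,0],[0,0,0]], fingers=[1,1,0.5,0.2,0,0,0,0,0,0,0,0])

```text
time: 15.52
tool_pos: [474.6, -82.8, 277.5]
eef_rot: [-179.6, 0.5, -161.4]
contact_force: [-0.2, -0.9, -1.2]
opening: 42.7
```

```bash
python3 -c "
from h import *
s=snapw('w8')
snapf('scene','s8');d=snapf('side','d8')
cv2.imwrite('pics/c11.png',cv2.resize(d['img'][90:220,240:350,::-1],(508,600),interpolation=cv2.INTER_CUBIC))
"
```

```text
15.5167 [474.6 -82.8 277.5] [-179.64    0.51 -161.43] [-0.2 -0.9 -1.2] 42.66
```

View pics/w8.png

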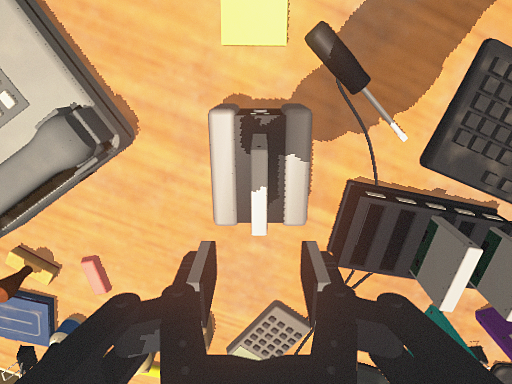

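View pics/c11.png

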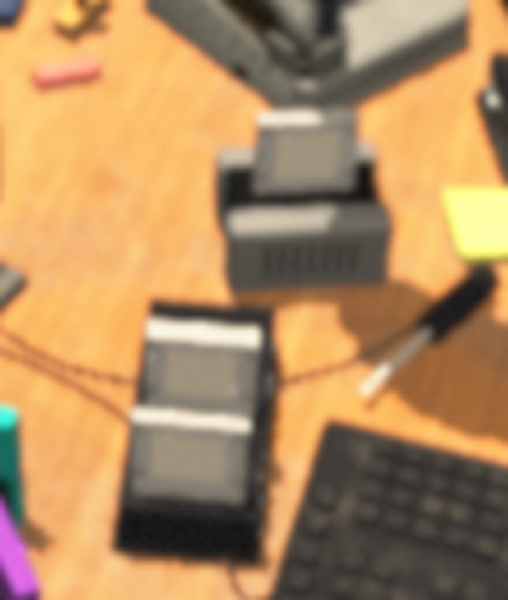

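```bash
python3 - <<'E'
from h import *
w=load("w8");im=w["img"]
cv2.imwrite("pics/c12.png",cv2.resize(im[130:245,220:300,::-1],None,fx=5,fy=5,interpolation=cv2.INTER_CUBIC))
s=load("s8");cv2.imwrite("pics/c13.png",cv2.resize(s["img"][170:310,200:350,::-1],(600,560),interpolation=cv2.INTER_CUBIC))
E
```

```text
(no output)
```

View pics/c12.png

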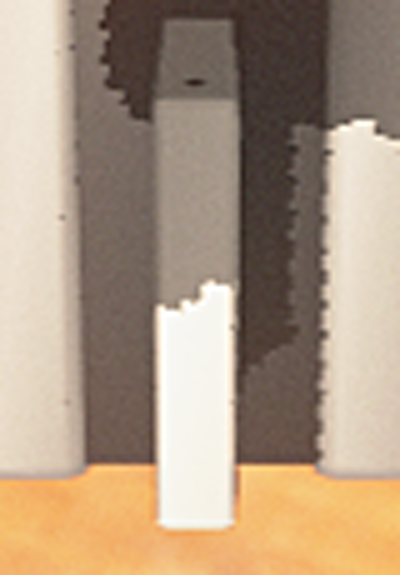

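View pics/c13.png

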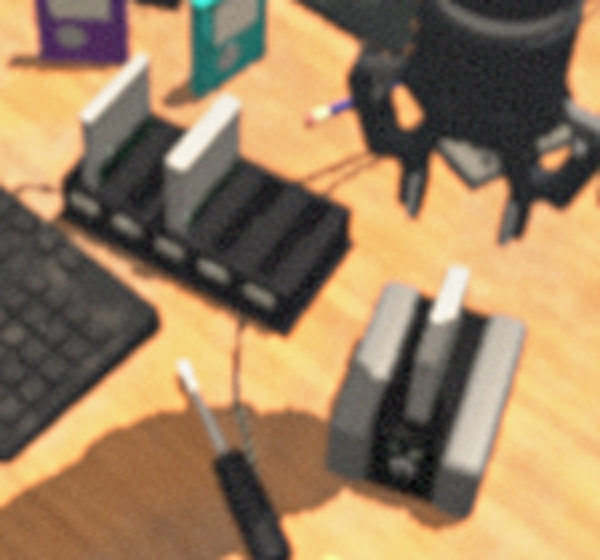

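```bash
python3 - <<'E'
from h import *
w=load("w8")
c=[(220+x/5,130+y/5) for x,y in [(158,98),(240,98),(235,526),(161,526)]]
for z in(118,122,126):
  P=onz(w,c,z);print(z,P.mean(0).round(1),[np.linalg.norm(P[(i+1)%4]-P[i]).round(1) for i in range(4)])
s=load("s8");d=load("d8")
# top edge ends: far(+x) and near(-x)
sc=[(200+458/4,170+268/4),(200+438/4,170+315/4)]
k=508/110
print(tri(s,(200+460/4,170+272/4),d,(240+260/k,90+117/k)))
print(tri(s,(200+438/4,170+316/4),d,(240+353/k,90+116/k)))
E
```

```text
118 [475.5 -81.5 118. ] [np.float64(12.0), np.float64(70.1), np.float64(11.9), np.float64(70.1)]
122 [474.1 -82.  122. ] [np.float64(11.8), np.float64(68.9), np.float64(11.7), np.float64(68.9)]
126 [472.6 -82.4 126. ] [np.float64(11.6), np.float64(67.6), np.float64(11.5), np.float64(67.7)]
(array([504.3953641 , -75.81875342, 119.86804691]), np.float64(0.8966275591315448))
(array([451.29829479, -86.06909497, 131.89216732]), np.float64(19.281102927023074))
```

```bash
python3 -c "
from bench import ctrl
st=ctrl.get_state();print(st['time'],st['contact_force'])
print(ctrl.job_done())"
```

```text
15.6667 [-0.53608219 -0.82654896  0.37034756]
the job is handed in; nothing more can be done
None
```

The 12.5 mm drive is in the dock bay, pressed down until it stopped, and the job was handed in at 15.7 s.

- **Finding it:** Pinching the drives gave readings of 8.9, 14.4 and 11.9 mm. The gripper reads about 0.6 mm low, so these are the 9.5, 15 and 12.5 mm drives. The 12.5 mm one was in the slot nearest the dock.
- **Seating it:** The drive slid into the bay without catching, and the guide pushed back sideways with about 3 N. It stopped hard at the height calculated for the bay floor. It did not move further when the wrist force rose to 26 N, well under the 70 N limit.
- **Last checks:** After I let go, the drive stood upright. Its apparent size in the wrist view puts the top at about 121 mm, and one two-view measurement gave 120 mm; fully home is 122 mm. A second two-view measurement gave 132 mm but missed by 19 mm, so I took it as mismatched points and set it aside. The other two drives are still standing in their slots, and the robot is clear of everything.

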